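Sort the foam pads for the horn cradle by feel

TASK

The three foam pads in their plywood blocks look alike but differ in firmness: press the foam down by about a quarter of its thickness (7 mm; beyond 10 mm it is spoilt) and feel how hard it pushes back. Fit the block with the firmest foam, foam up and fully home, in the pocket of the cradle's low saddle beside the butt board, where the horn's heavy root will lie, and the one with the softest likewise in the tall saddle. Ease them in without forcing, leave the third pad where it lies, and do not disturb the bowl, tape roll or filler knife.

Things in the scene. Friction and masses are not known exactly. Their poses are not given: they have to be found in the camera images.
- holder_1: one of three look-alike pads: birch-ply block 66 x 50 x 28 mm (x, y, z; origin at the centre of its underside), about 55 g, with a foam disc 38 mm across and 28 mm thick lying loose in an 8 mm deep round recess in the middle of its top, 20 mm proud. Lies foam up on the bench, near the others. Grip the wood by its long sides, 50 mm apart. In the rules its disc is soft_disc, mid_disc or firm_disc: which one changes each time
- holder_1_top (a point): fixed point on holder_1, where the middle of its foam disc's face is when free, 48 mm above the block's underside. The foam is a linear spring (face moves straight down, returns when let go). Pressed in 7 mm, the softest disc pushes back with about 4.3 N, the middle one 8 N, the firmest 14.5 N. Pressed in over 10 mm it is spoilt
- holder_2: one of three look-alike pads: birch-ply block 66 x 50 x 28 mm (x, y, z; origin at the centre of its underside), about 55 g, with a foam disc 38 mm across and 28 mm thick lying loose in an 8 mm deep round recess in the middle of its top, 20 mm proud. Lies foam up on the bench, near the others. Grip the wood by its long sides, 50 mm apart. In the rules its disc is soft_disc, mid_disc or firm_disc: which one changes each time
- holder_2_top (a point): fixed point on holder_2, where the middle of its foam disc's face is when free, 48 mm above the block's underside. The foam is a linear spring (face moves straight down, returns when let go). Pressed in 7 mm, the softest disc pushes back with about 4.3 N, the middle one 8 N, the firmest 14.5 N. Pressed in over 10 mm it is spoilt
- holder_3: one of three look-alike pads: birch-ply block 66 x 50 x 28 mm (x, y, z; origin at the centre of its underside), about 55 g, with a foam disc 38 mm across and 28 mm thick lying loose in an 8 mm deep round recess in the middle of its top, 20 mm proud. Lies foam up on the bench, near the others. Grip the wood by its long sides, 50 mm apart. In the rules its disc is soft_disc, mid_disc or firm_disc: which one changes each time
- holder_3_top (a point): fixed point on holder_3, where the middle of its foam disc's face is when free, 48 mm above the block's underside. The foam is a linear spring (face moves straight down, returns when let go). Pressed in 7 mm, the softest disc pushes back with about 4.3 N, the middle one 8 N, the firmest 14.5 N. Pressed in over 10 mm it is spoilt
- cradle: plywood horn cradle fixed to the bench: baseboard 320 x 120 x 18 mm, two wooden saddles 94 x 78 mm in plan, 155 mm apart, and across its -x end a butt board 16 mm thick, top 113 mm above the bench. The saddle by the butt board is low (top at 58 mm), the other tall (88 mm). Origin on the bench, 75 mm from the low and 80 mm from the tall saddle's centre; x runs from low to tall
- low_pocket (a point): centre of the floor of the rectangular pocket in the low saddle's top, 48 mm above the bench. Pocket 68 x 52 mm, 10 mm deep, 1.5 mm chamfer, long side along the cradle's x: a pad's block fits with 1 mm to spare each side, either way round, and stands 18 mm proud (plus foam). For the horn's heavy root
- tall_pocket (a point): centre of the floor of the rectangular pocket in the tall saddle's top, 78 mm above the bench. Pocket 68 x 52 mm, 10 mm deep, 1.5 mm chamfer, long side along the cradle's x: a pad's block fits with 1 mm to spare each side, either way round, and stands 18 mm proud (plus foam). For the horn's thin tip
- bowl: blue plastic plaster bowl, 110 mm across, 55 mm high, bystander; origin at the centre of its underside
- tape_roll: roll of brown tape lying flat, 96 mm across, 45 mm high, bystander; origin at the centre of its underside
- filler_knife: filler knife with a red handle, 200 mm long, lying flat, bystander; origin near its middle, x along it towards the blade
Mind the look-alikes: they are no part of the job. What is shaped like the holder_2 but purple or red is not meant.

How it is judged (in metres and radians):
On the way, in this order (a step that is already met when the one before it is completed fails the run):
1. the foam of a pad lying on the bench is pressed in by 5 to 10 mm and held there a moment (((value of joint soft_disc_face above 0.005 m and height (world z) of soft_disc below 0.024 m) or (value of joint mid_disc_face above 0.005 m and height (world z) of mid_disc below 0.024 m) or (value of joint firm_disc_face above 0.005 m and height (world z) of firm_disc below 0.024 m))), for 0.15 s.
2. a pad stands home in one of the saddles ((((horizontal distance between holder_1 and low_pocket below 0.003 m and z of holder_1 in the frame of low_pocket below 0.0025 m and angle between holder_1's own z axis and vertical below 0.06 rad and angle between the x axis of holder_1 and the x axis of cradle, either way round below 0.06 rad and linear speed of holder_1 below 0.01 m/s) or (horizontal distance between holder_2 and low_pocket below 0.003 m and z of holder_2 in the frame of low_pocket below 0.0025 m and angle between holder_2's own z axis and vertical below 0.06 rad and angle between the x axis of holder_2 and the x axis of cradle, either way round below 0.06 rad and linear speed of holder_2 below 0.01 m/s) or (horizontal distance between holder_3 and low_pocket below 0.003 m and z of holder_3 in the frame of low_pocket below 0.0025 m and angle between holder_3's own z axis and vertical below 0.06 rad and angle between the x axis of holder_3 and the x axis of cradle, either way round below 0.06 rad and linear speed of holder_3 below 0.01 m/s)) or ((horizontal distance between holder_1 and tall_pocket below 0.003 m and z of holder_1 in the frame of tall_pocket below 0.0025 m and angle between holder_1's own z axis and vertical below 0.06 rad and angle between the x axis of holder_1 and the x axis of cradle, either way round below 0.06 rad and linear speed of holder_1 below 0.01 m/s) or (horizontal distance between holder_2 and tall_pocket below 0.003 m and z of holder_2 in the frame of tall_pocket below 0.0025 m and angle between holder_2's own z axis and vertical below 0.06 rad and angle between the x axis of holder_2 and the x axis of cradle, either way round below 0.06 rad and linear speed of holder_2 below 0.01 m/s) or (horizontal distance between holder_3 and tall_pocket below 0.003 m and z of holder_3 in the frame of tall_pocket below 0.0025 m and angle between holder_3's own z axis and vertical below 0.06 rad and angle between the x axis of holder_3 and the x axis of cradle, either way round below 0.06 rad and linear speed of holder_3 below 0.01 m/s)))), for 0.1 s.
At the end, for the whole second after the job is handed in: Block with the firmest foam in the low pocket, with the softest in the tall one, foam up and in place, at rest on the floor (2.5 mm height, 3 mm sideways, 0.06 rad), all foam free; the third flat on the bench, it and bowl, tape roll, knife within 40 mm of their starts (((horizontal distance between holder_1 and low_pocket below 0.003 m and z of holder_1 in the frame of low_pocket below 0.0025 m and angle between holder_1's own z axis and vertical below 0.06 rad and angle between the x axis of holder_1 and the x axis of cradle, either way round below 0.06 rad and linear speed of holder_1 below 0.01 m/s) or (horizontal distance between holder_2 and low_pocket below 0.003 m and z of holder_2 in the frame of low_pocket below 0.0025 m and angle between holder_2's own z axis and vertical below 0.06 rad and angle between the x axis of holder_2 and the x axis of cradle, either way round below 0.06 rad and linear speed of holder_2 below 0.01 m/s) or (horizontal distance between holder_3 and low_pocket below 0.003 m and z of holder_3 in the frame of low_pocket below 0.0025 m and angle between holder_3's own z axis and vertical below 0.06 rad and angle between the x axis of holder_3 and the x axis of cradle, either way round below 0.06 rad and linear speed of holder_3 below 0.01 m/s)) and ((horizontal distance between holder_1 and tall_pocket below 0.003 m and z of holder_1 in the frame of tall_pocket below 0.0025 m and angle between holder_1's own z axis and vertical below 0.06 rad and angle between the x axis of holder_1 and the x axis of cradle, either way round below 0.06 rad and linear speed of holder_1 below 0.01 m/s) or (horizontal distance between holder_2 and tall_pocket below 0.003 m and z of holder_2 in the frame of tall_pocket below 0.0025 m and angle between holder_2's own z axis and vertical below 0.06 rad and angle between the x axis of holder_2 and the x axis of cradle, either way round below 0.06 rad and linear speed of holder_2 below 0.01 m/s) or (horizontal distance between holder_3 and tall_pocket below 0.003 m and z of holder_3 in the frame of tall_pocket below 0.0025 m and angle between holder_3's own z axis and vertical below 0.06 rad and angle between the x axis of holder_3 and the x axis of cradle, either way round below 0.06 rad and linear speed of holder_3 below 0.01 m/s)) and horizontal distance between firm_disc and low_pocket below 0.006 m and z of firm_disc in the frame of low_pocket between 0.017 and 0.0235 m and angle between each of firm_disc, soft_disc, mid_disc's own z axis and vertical below 0.06 rad and horizontal distance between soft_disc and tall_pocket below 0.006 m and z of soft_disc in the frame of tall_pocket between 0.017 and 0.0235 m and value of joint each of soft_disc_face, mid_disc_face, firm_disc_face below 0.001 m and ((distance of holder_1 from where it was at the start of the episode below 0.04 m and height (world z) of holder_1 below 0.003 m and horizontal distance between holder_1 and mid_disc below 0.006 m) or (distance of holder_2 from where it was at the start of the episode below 0.04 m and height (world z) of holder_2 below 0.003 m and horizontal distance between holder_2 and mid_disc below 0.006 m) or (distance of holder_3 from where it was at the start of the episode below 0.04 m and height (world z) of holder_3 below 0.003 m and horizontal distance between holder_3 and mid_disc below 0.006 m)) and distance of each of mid_disc, bowl, tape_roll, filler_knife from where it was at the start of the episode below 0.04 m); the robot touches nothing.
It fails at once if the foam of a pad is pressed in more than 10 mm (value of joint any of soft_disc_face, mid_disc_face, firm_disc_face above 0.01 m).
It fails at once if a pad is forced against the cradle with more than 45 N (contact force between any of holder_1, holder_2, holder_3 and cradle above 45 N).
It fails at once if bowl, tape roll or filler knife pushed more than 40 mm (distance of any of bowl, tape_roll, filler_knife from where it was at the start of the episode above 0.04 m).
It also fails if it takes over 72 s, if anything falls off the work surface, if the arm or the gripper's body presses on something with over 40 N, if the wrist force passes 120 N, or if a joint passes its speed limit or range.

ROBOT

A 7-joint arm with a two-finger parallel gripper is mounted at the origin on the work surface. World frame = base frame: x ahead of the robot, y to its left, z up, the work surface at z = 0. Lengths are in m, angles in degrees, forces in N, time in s.
With the tool pointing down it reaches from about 0.425 to 0.875 m from the base axis. Payload 4.7 kg.
Tool frame: the origin (TCP) lies midway between the tips of the shut fingers; the grasp point (between the pads) lies env.grip_point_offset behind it (env.grip_point_offset is the distance from the TCP to the grasp point, in m); z points along the fingers, y is the line along which they close (so a half turn about z gives the same grasp; the last joint's range is limited). The gripper opens to 87 mm and grips with 3 to 60 N. Pads are 19 mm wide; open, the fingers measure 117 mm over their backs; the gripper's body (75 mm by 190 mm) begins 51 mm behind the grasp point.
Start: joints at [65.151, 18.392, -4.016, 83.108, 1.295, 78.541, -3.26], TCP at [0.281, -0.586, 0.223] pointing down, gripper open.
Joint ranges: [-163.93, 163.93], [-17.29, 119.83], [-79.2, 71.16], [3.27, 140.29], [-89.18, 269.18], [5.43, 117.66], [-154.24, 154.24]. Speed limits (degrees/s): [147.25, 147.25, 180, 180, 180, 180, 180].

INTERFACE

Orientations are given as [roll, pitch, yaw] about the fixed x, y, z axes, in that order (R = Rz(yaw) Ry(pitch) Rx(roll)).
In Python, from cell import env gives the robot as it stands.
- The arm moves only by the shell command python3 -m creep 'ROWS' [FORCE]. ROWS is a JSON object of lists of equal length, an entry for each row: "translation": the shift along the tool's x, y, z in units of 0.08 m (1.0 is 0.08 m), a list of three; "turn": the turn, a rotation vector about the tool's x, y, z in units of 180 degrees (1.0 is 180 degrees), a list of three; "grip": the opening, from 0 (shut) to 1 (fully open). In form: {"translation": [[x, y, z], ...], "turn": [[ax, ay, az], ...], "grip": [grip, ...]}. A call has 1 to 5 rows; each row shifts and turns the commanded pose from where the row before left it, along the tool's axes as they then stand; what a row does not reach is not made up. A row lasts 1/8 s, in which the tool goes at most 62.5 mm and 10.7 degrees, less where a joint would pass 70% of its speed; a pose out of reach is approached as far as the arm can. A call with a number of a shift or a turn outside -1 to 1 is refused whole. A call with a gripper value outside its range is refused whole. The fingers move at their own pace and stop on an object; FORCE is the grip in N (left out, the last holds). Time passes only in rows, so rows that do not move let the fingers close. It gives the time, the measured TCP pose, the force, the opening and the grip force at its end, in the units of the state.
- env.get_obs(): the state, without advancing time (a new reading comes with each control period).
- env.read_camera(name): name is "scene" or "top" or "wrist"; returns a dict with "frame" (420x560x3 uint8, red, green, blue), "z_map" (420x560 float32, m along the optical axis (not along the pixel's ray), 0 where there is no reading), "K" (3x3 intrinsics, pixels), "rvec" (rotation vector, rad) and "tvec" (3), from world to camera coordinates, as OpenCV has them. Camera axes: x right, y down, z forward; pixel columns grow to the right and rows downward; lengths in m; the calibration is good to about 2 mm. A picture is of the moment at which its call begins.
- env.sign_off(): hands the job in; it is judged then, once.
The state is a dict: "time_s": time; "qpos": joint angles; "joint_velocities": joint speeds; "effort": joint torques, N m; "tool_pos": TCP position; "tool_rot": TCP orientation; "force": force on the tool from outside, world axes, zero at the start; "wrist_torque": the same for the moment, N m; "grip_width": finger opening in m; "grasp_force": force on a finger pad.
Only numpy, scipy, OpenCV 4.12 (cv2) and the standard library are available. Lean on these libraries where they do the work, as an engineer would, in place of code of your own. Each camera call takes 0.05 s, during which the arm holds its last target. There are 200 camera calls.

## Working session

There is one attempt and no reset: what is moved stays moved. The work goes in short steps, Python scripts to look and compute and a shell command to move; the robot and the scene stay as the last step left them, time stands still between calls to the robot, and variables do not carry over. Pictures are saved under pics/ and viewed, at most 10 in all, crops included, and the job is handed in when it is done.

```bash
mkdir -p pics; ls; cat > h.py <<'E'
import numpy as np,cv2
from cell import env
def cam(n):
    c=env.read_camera(n);R,_=cv2.Rodrigues(np.array(c['rvec'],float));K=np.array(c['K']);t=np.array(c['tvec'],float).ravel()
    z=c['z_map'];v,u=np.mgrid[:z.shape[0],:z.shape[1]]
    P=np.stack([(u-K[0,2])/K[0,0]*z,(v-K[1,2])/K[1,1]*z,z],-1)
    W=(P-t)@R; W[z==0]=np.nan
    return c['frame'],W
def save(n,f): cv2.imwrite(n,cv2.cvtColor(f,cv2.COLOR_RGB2BGR))
E
python3 - <<'E'
from h import *
f,W=cam('top');save('pics/top.png',f);np.save('top.npy',W)
f,_=cam('scene');save('pics/scene.png',f)
o=env.get_obs();print(o['tool_pos'],o['tool_rot'],o['force'],env.grip_point_offset,o['time_s'])
E
```

```text
pics
[ 0.28119121 -0.585502    0.22155711] [-1.79902254e+02  4.01280343e-03  2.56584460e+01] [ 0.11098153 -0.66484956  0.0995289 ] 0.0187 0.1
```

View pics/top.png

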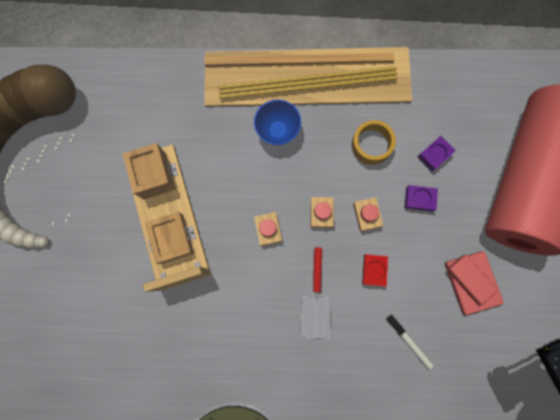

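View pics/scene.png

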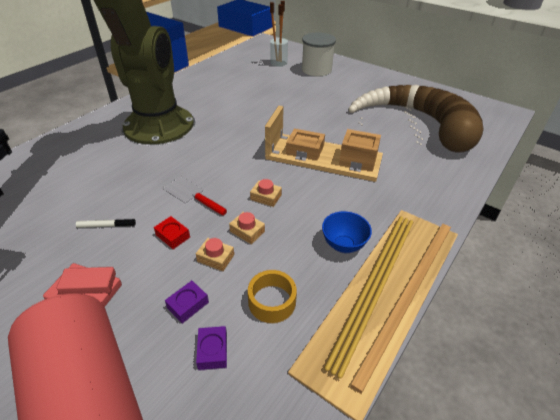

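Top view: the plywood pads with pink foam are at (267,228), (322,211) and (369,213). The purple blocks at (437,153) and (422,198) and the red one at (375,271) are decoys, being the wrong colour with no foam. The cradle's butt board is at (175,277), its low saddle at (168,237) and its tall saddle at (148,170). I'll confirm with a crop and measure.

```bash
cat > m.py <<'E'
from h import *
# rectangle fit of a set of world xy points
def rect(P):
    (c,s,a)=cv2.minAreaRect((P*1000).astype(np.float32))
    if s[0]<s[1]: s=s[::-1];a+=90
    return np.round(c,1),np.round(s,1),round((a+90)%180-90,1)
def blob(W,u,v,r,z0,z1):
    S=W[max(v-r,0):v+r,max(u-r,0):u+r].reshape(-1,3);m=(S[:,2]>z0)&(S[:,2]<z1);return S[m]
E
python3 - <<'E'
from m import *
W=np.load('top.npy');f=cv2.imread('pics/top.png')
for u,v in [(267,228),(322,211),(369,213)]:
    P=blob(W,u,v,22,.021,.055);print('pad',rect(P[:,:2]),P[:,2].max())
    Q=blob(W,u,v,22,.042,.055);print(' foam',Q.mean(0),len(Q))
for u,v,z in [(168,237,.058),(148,170,.088)]:
    P=blob(W,u,v,34,z-.005,z+.005);print('saddle',rect(P[:,:2]),np.median(P[:,2]))
P=blob(W,175,277,40,.106,.12);print('butt',rect(P[:,:2]),np.median(P[:,2]))
for n,(u,v) in dict(bowl=(277,122),tape=(374,142)).items():
    P=blob(W,u,v,32,.03,.08);print(n,rect(P[:,:2]))
P=blob(W,317,268,30,.006,.05);print('knife',rect(P[:,:2]),P[:,2].max())
cv2.imwrite('pics/crop.png',cv2.resize(f[140:300,110:450],None,fx=2.3,fy=2.3,interpolation=cv2.INTER_CUBIC))
E
```

```text
pad (array([493.1, -60.7]), array([66. , 50.2]), 12.7) 0.05195198234494407
 foam [ 0.49277909 -0.06078038  0.04775975] 230
pad (array([ 532.9, -182.5]), array([66.1, 49.5]), 1.2) 0.052271947352079705
 foam [ 0.53259432 -0.18245456  0.04773938] 227
pad (array([ 530.2, -287. ]), array([66.4, 50.8]), 13.4) 0.05293723741097022
 foam [ 0.52947516 -0.28635058  0.04751978] 228
saddle (array([467., 157.]), array([95.1, 79. ]), 18.6) 0.057860041371624704
saddle (array([613.5, 206.6]), array([95.9, 78.9]), 18.2) 0.08797571961609964
butt (array([377. , 125.7]), array([119. ,  16.3]), -71.4) 0.11277826773659315
bowl (array([752.1, -76.1]), array([142.5, 107. ]), 7.0)
tape (array([ 697.1, -299.4]), array([95.1, 94.3]), -31.3)
knife (array([ 397.5, -171.8]), array([113.4,  24.7]), -5.9) 0.023971673211570343
```

View pics/crop.png

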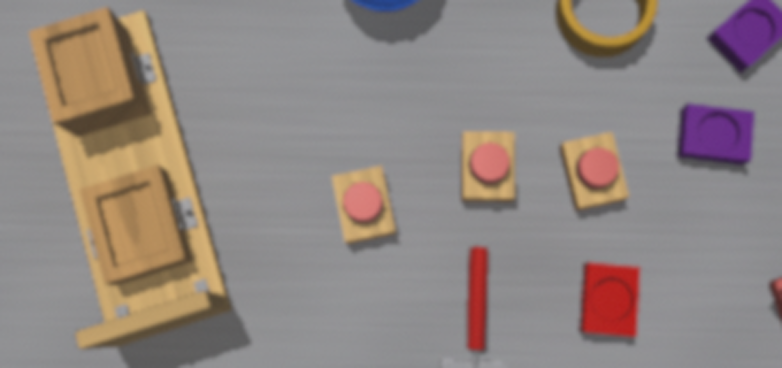

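The crop confirms it: only the three birch pads have foam discs. Next is a helper that turns a target into tool-axis units.

```bash
cat > go.py <<'E'
import sys
from h import *
from scipy.spatial.transform import Rotation as Ro
# usage: go.py "x y z yaw" ... : chained targets (mm,deg); prints turn then total shift (after turn) in units
o=env.get_obs();p=np.array(o['tool_pos']);R=Ro.from_euler('xyz',o['tool_rot'],degrees=True)
print('t',round(o['time_s'],2),'p',np.round(p*1000,1),'rot',np.round(o['tool_rot'],2),'F',np.round(o['force'],2),'w',round(o['grip_width'],4))
for a in sys.argv[1:]:
    *q,y=map(float,a.split());q=np.array(q)/1000;T=Ro.from_euler('xyz',[180,0,y],degrees=True)
    print('turn',np.round((R.inv()*T).as_rotvec()/np.pi,4),'shift',np.round(T.inv().apply(q-p)/.08,3));p,R=q,T
E
python3 go.py "530 -286.5 100 13" "530 -286.5 52 13" "532.5 -182.5 80 13"  "493 -61 80 13"; python3 -m creep --help | head -5
```

```text
t 0.1 p [ 281.2 -585.5  221.6] rot [-179.9     0.     25.66] F [ 0.11 -0.66  0.1 ] w 0.0868
turn [-0.0005  0.0001  0.0703] shift [ 3.871 -2.942  1.519]
turn [0. 0. 0.] shift [ 0.  -0.   0.6]
turn [0. 0. 0.] shift [ 0.323 -1.26  -0.35 ]
turn [0. 0. 0.] shift [-0.139 -1.591 -0.   ]invalid input: not JSON, or not a number
```

```bash

python3 -m creep '{"translation":[[0,0,0],[0,0,0],[0.387,-0.294,0.15],[0.387,-0.294,0.15],[0.387,-0.294,0.15]],"turn":[[0,0,0.035],[0,0,0.035],[0,0,0],[0,0,0],[0,0,0]],"grip":[0,0,0,0,0]}' 30
python3 -m creep '{"translation":[[0.387,-0.294,0.15],[0.387,-0.294,0.15],[0.387,-0.294,0.15],[0.387,-0.294,0.15],[0.387,-0.294,0.15]],"turn":[[0,0,0],[0,0,0],[0,0,0],[0,0,0],[0,0,0]],"grip":[0,0,0,0,0]}'
python3 -m creep '{"translation":[[0.387,-0.294,0.15],[0.387,-0.294,0.15],[0,0,0],[0,0,0]],"turn":[[0,0,0],[0,0,0],[0,0,0],[0,0,0]],"grip":[0,0,0,0]}'
python3 go.py "530 -286.5 52 13"
```

```text
time_s: 0.72
tool_pos: [0.3564, -0.495, 0.1857]
tool_rot: [-180.0, 0.0, 13.0]
force: [1.1, -1.1, 1.1]
grip_width: 0.0454
grasp_force: 0.0
time_s: 1.35
tool_pos: [0.4806, -0.3455, 0.1258]
tool_rot: [-180.0, 0.0, 13.0]
force: [0.2, -0.8, -0.4]
grip_width: 0.002
grasp_force: 0.0
time_s: 1.85
tool_pos: [0.5293, -0.2875, 0.1022]
tool_rot: [180.0, 0.1, 13.0]
force: [-1.0, -0.8, 0.1]
grip_width: 0.0002
grasp_force: 0.0
t 1.85 p [ 529.3 -287.5  102.2] rot [1.7999e+02 7.0000e-02 1.3050e+01] F [-1.03 -0.84  0.1 ] w 0.0002
turn [0.0001 0.0004 0.0003] shift [ 0.012 -0.01   0.628]
```

```bash

python3 -m creep '{"translation":[[0.012,-0.01,0.2],[0,0,0.2],[0,0,0.22],[0,0,0],[0,0,0]],"turn":[[0,0,0],[0,0,0],[0,0,0],[0,0,0],[0,0,0]],"grip":[0,0,0,0,0]}'
for i in 1 ; do python3 -m creep '{"translation":[[0,0,0.025],[0,0,0.025],[0,0,0],[0,0,0]],"turn":[[0,0,0],[0,0,0],[0,0,0],[0,0,0]],"grip":[0,0,0,0]}'|egrep 'pos|force'; done
python3 -m creep '{"translation":[[0,0,0.025],[0,0,0],[0,0,0]],"turn":[[0,0,0],[0,0,0],[0,0,0]],"grip":[0,0,0]}'|egrep 'pos|force'
```

```text
time_s: 2.48
tool_pos: [0.5308, -0.286, 0.053]
tool_rot: [180.0, -0.0, 13.1]
force: [-0.3, -0.4, 0.4]
grip_width: 0.0004
grasp_force: 0.0
tool_pos: [0.5307, -0.2859, 0.0491]
force: [-0.1, 0.5, 1.3]
grasp_force: 0.0
tool_pos: [0.5308, -0.286, 0.0471]
force: [1.1, -0.5, 0.9]
grasp_force: 0.5
```

```bash

python3 -m creep '{"translation":[[0,0,0.025],[0,0,0],[0,0,0]],"turn":[[0,0,0],[0,0,0],[0,0,0]],"grip":[0,0,0]}'|egrep 'pos|force'
python3 -m creep '{"translation":[[0,0,0.025],[0,0,0],[0,0,0]],"turn":[[0,0,0],[0,0,0],[0,0,0]],"grip":[0,0,0]}'|egrep 'pos|force'
python3 -m creep '{"translation":[[0,0,0.02],[0,0,0],[0,0,0],[0,0,0]],"turn":[[0,0,0],[0,0,0],[0,0,0],[0,0,0]],"grip":[0,0,0,0]}'|egrep 'pos|force'
python3 -m creep '{"translation":[[0,0,0],[0,0,0]],"turn":[[0,0,0],[0,0,0]],"grip":[0,0]}'|egrep 'pos|force'
```

```text
tool_pos: [0.5308, -0.286, 0.0452]
force: [0.8, 0.2, 2.0]
grasp_force: 1.0
tool_pos: [0.5308, -0.286, 0.0432]
force: [1.6, -0.5, 2.5]
grasp_force: 1.6
tool_pos: [0.5308, -0.286, 0.0415]
force: [-0.0, 0.6, 4.2]
grasp_force: 2.1
tool_pos: [0.5308, -0.2859, 0.0414]
force: [0.7, -0.4, 4.5]
grasp_force: 2.1
```

Pad C gives about 4.3 N at 6.6 mm, so it is the softest. Pad B is next.

```bash

python3 -m creep '{"translation":[[0,0,-0.25],[0,0,-0.23],[0.11,-0.42,0],[0.11,-0.42,0],[0.1,-0.42,0]],"turn":[[0,0,0],[0,0,0],[0,0,0],[0,0,0],[0,0,0]],"grip":[0,0,0,0,0]}'|egrep 'pos|force'
python3 -m creep '{"translation":[[0,0,0.15],[0,0,0.18],[0,0,0],[0,0,0]],"turn":[[0,0,0],[0,0,0],[0,0,0],[0,0,0]],"grip":[0,0,0,0]}'|egrep 'pos|force'
python3 go.py "532.5 -182.5 48 13"
```

```text
tool_pos: [0.5328, -0.1809, 0.0809]
force: [0.8, -0.5, 0.1]
grasp_force: 0.0
tool_pos: [0.5326, -0.183, 0.0532]
force: [-0.1, 0.2, -0.3]
grasp_force: 0.0
t 5.97 p [ 532.6 -183.    53.2] rot [-1.800e+02  3.000e-02  1.296e+01] F [-0.09  0.17 -0.28] w 0.0005
turn [-0.      0.0002 -0.0002] shift [ 0.    -0.006  0.065]
```

```bash

python3 -m creep '{"translation":[[0,0,0.05],[0,0,0.04],[0,0,0],[0,0,0]],"turn":[[0,0,0],[0,0,0],[0,0,0],[0,0,0]],"grip":[0,0,0,0]}'|egrep 'pos|force'
python3 -m creep '{"translation":[[0,0,0.03],[0,0,0],[0,0,0]],"turn":[[0,0,0],[0,0,0],[0,0,0]],"grip":[0,0,0]}'|egrep 'pos|force'
python3 -m creep '{"translation":[[0,0,0.025],[0,0,0],[0,0,0],[0,0,0]],"turn":[[0,0,0],[0,0,0],[0,0,0],[0,0,0]],"grip":[0,0,0,0]}'|egrep 'pos|force'
```

```text
tool_pos: [0.5331, -0.1824, 0.0467]
force: [0.0, -0.8, 3.7]
grasp_force: 2.0
tool_pos: [0.5332, -0.1824, 0.0447]
force: [-1.8, -1.1, 8.0]
grasp_force: 4.0
tool_pos: [0.5332, -0.1824, 0.0432]
force: [-3.2, -0.8, 10.9]
grasp_force: 5.4
```

B gives 10.9 N at 4.8 mm (about 2 N/mm), so it is the firmest. By elimination A is the middle one. I'll rise, open, align with B and look from close by.

```bash

python3 -m creep '{"translation":[[0,0,-0.2],[0,0,-0.2],[0,0,-0.2],[0,0,-0.2],[0,0,-0.2]],"turn":[[0,0,0],[0,0,0],[0,0,0.0328],[0,0,0.0328],[0,0,0]],"grip":[0,0,0,0.85,0.85]}'|egrep 'pos|force'
python3 -m creep '{"translation":[[0,0,-0.2],[0,0,-0.2],[0,0,0],[0,0,0]],"turn":[[0,0,0],[0,0,0],[0,0,0],[0,0,0]],"grip":[0.85,0.85,0.85,0.85]}'|egrep 'pos|force'
python3 - <<'E'
from m import *
f,W=cam('wrist');save('pics/w1.png',f);np.save('w1.npy',W)
t,T=cam('top');np.save('top2.npy',T)
for n,w in(('wrist',W),('top',T)):
  S=w.reshape(-1,3);d=np.hypot(S[:,0]-.5329,S[:,1]+.1825)<.048
  P=S[d&(S[:,2]>.024)&(S[:,2]<.032)];Q=S[d&(S[:,2]>.044)&(S[:,2]<.052)]
  if len(P)>20 and len(Q): print(n,len(P),rect(P[:,:2]),Q.mean(0))
E
python3 go.py "533 -182.5 12 1.2"
```

```text
tool_pos: [0.5326, -0.1815, 0.1226]
force: [0.4, -0.3, 0.6]
grasp_force: 0.0
tool_pos: [0.5324, -0.1819, 0.1533]
force: [0.1, -0.3, -0.2]
grasp_force: 0.0
wrist 2069 (array([ 532.9, -186.5]), array([66.4, 49.8]), -0.1) [ 0.53379181 -0.18623721  0.04828841]
t 8.57 p [ 532.2 -181.8  152.9] rot [-1.7997e+02  9.0000e-02  1.2500e+00] F [-0.15  0.28 -0.68] w 0.0605
turn [-0.0002  0.0005  0.0003] shift [0.01  0.009 1.761]
```

View pics/w1.png

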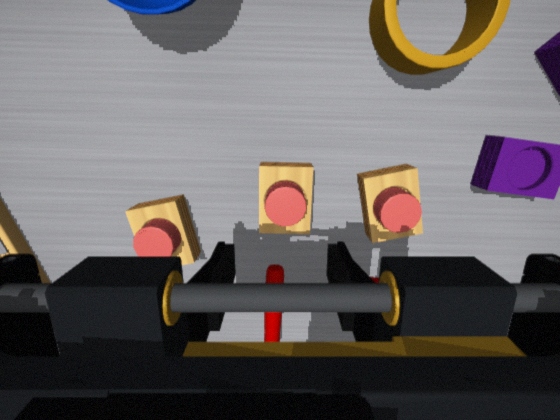

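The wrist view shows B at (286,197), centred between the fingers (about 225 and 345). I'll descend and grip.

```bash

python3 -m creep '{"translation":[[0.01,0.012,0.4],[0,0.01,0.4],[0,0,0.4],[0,0,0.3],[0,0,0.25]],"turn":[[0,0,0],[0,0,0],[0,0,0],[0,0,0],[0,0,0]],"grip":[0.85,0.85,0.85,0.85,0.85]}' 15|egrep 'pos|force'
python3 -m creep '{"translation":[[0,0,0],[0,0,0],[0,0,0],[0,0,0],[0,0,0]],"turn":[[0,0,0],[0,0,0],[0,0,0],[0,0,0],[0,0,0]],"grip":[0.85,0.7,0.62,0.56,0.5]}' 15
python3 -m creep '{"translation":[[0,0,0],[0,0,0],[0,0,0]],"turn":[[0,0,0],[0,0,0],[0,0,0]],"grip":[0.4,0.3,0.3]}' 20
python3 go.py
```

```text
tool_pos: [0.5326, -0.1833, 0.0118]
force: [-0.6, -0.2, 0.2]
grasp_force: 0.0
time_s: 9.82
tool_pos: [0.5342, -0.1842, 0.0146]
tool_rot: [179.9, -0.1, 1.2]
force: [1.1, -0.5, 3.2]
grip_width: 0.0497
grasp_force: 15.0
time_s: 10.2
tool_pos: [0.5342, -0.1842, 0.0145]
tool_rot: [179.9, -0.1, 1.2]
force: [-1.3, -0.5, 6.0]
grip_width: 0.0496
grasp_force: 19.9
t 10.2 p [ 534.2 -184.2   14.5] rot [ 1.7995e+02 -7.0000e-02  1.2400e+00] F [-1.26 -0.54  5.99] w 0.0496
```

```bash

python3 -m creep '{"translation":[[0,0,-0.2],[0,0,-0.4],[0,0,-0.45],[0,0,-0.45],[0,0,-0.4]],"turn":[[0,0,0],[0,0,0],[0,0,0],[0,0,-0.048],[0,0,-0.048]],"grip":[0.3,0.3,0.3,0.3,0.3]}'|egrep 'pos|rot|force|wid'
python3 go.py "468.3 155.3 165 18.6"
```

```text
tool_pos: [0.5335, -0.1831, 0.1676]
tool_rot: [180.0, -0.0, 18.8]
force: [0.2, -0.1, 0.1]
grip_width: 0.0499
grasp_force: 19.9
t 10.82 p [ 533.5 -183.1  167.6] rot [ 1.800e+02 -2.000e-02  1.885e+01] F [ 0.19 -0.14  0.06] w 0.0499
turn [ 0.     -0.0001  0.0014] shift [ 0.577 -4.269  0.032]
```

```bash

python3 -m creep '{"translation":[[0.058,-0.427,0],[0.058,-0.427,0],[0.058,-0.427,0],[0.058,-0.427,0],[0.058,-0.427,0]],"turn":[[0,0,0.0014],[0,0,0],[0,0,0],[0,0,0],[0,0,0]],"grip":[0.3,0.3,0.3,0.3,0.3]}'|egrep 'pos'
python3 -m creep '{"translation":[[0.058,-0.427,0],[0.058,-0.427,0],[0.058,-0.427,0],[0.058,-0.427,0],[0.055,-0.427,0]],"turn":[[0,0,0],[0,0,0],[0,0,0],[0,0,0],[0,0,0]],"grip":[0.3,0.3,0.3,0.3,0.3]}'|egrep 'pos'
python3 -m creep '{"translation":[[0,0,0],[0,0,0]],"turn":[[0,0,0],[0,0,0]],"grip":[0.3,0.3]}'
python3 - <<'E'
from m import *
f,W=cam('wrist');save('pics/w2.png',f);np.save('w2.npy',W)
t,T=cam('scene');np.save('sc2.npy',T);save('pics/s2.png',t)
E
python3 go.py "468.3 155.3 165 18.6"
```

```text
tool_pos: [0.5012, -0.0127, 0.1661]
tool_pos: [0.4693, 0.1565, 0.1661]
time_s: 12.32
tool_pos: [0.47, 0.1547, 0.1658]
tool_rot: [180.0, 0.0, 18.3]
force: [0.0, 0.6, -1.0]
grip_width: 0.0498
grasp_force: 19.9
t 12.43 p [470.3 153.9 165.7] rot [1.7997e+02 3.0000e-02 1.8170e+01] F [ 0.25 -0.65 -1.77] w 0.0502
turn [ 0.0002  0.0001 -0.0024] shift [-0.018 -0.024  0.009]
```

View pics/w2.png

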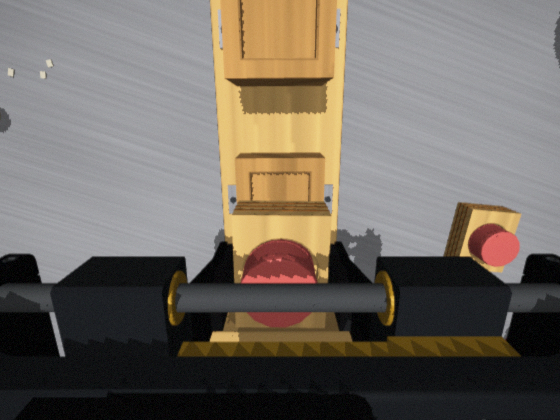

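The wrist view shows the held block at (282,265), lying over the low saddle, with the saddle's outer top edge visible at about (280,155). The tall saddle is at (280,45). I'll compute the offset between block and saddle in tool axes.

```bash
cat > rel.py <<'E'
import sys
from m import *
from scipy.spatial.transform import Rotation as Ro
def rel(W,p,yaw,zb):  # everything in tool xy (mm), z world
    R=Ro.from_euler('xyz',[180,0,yaw],degrees=True)
    L=R.inv().apply((W-np.r_[p[:2],0]).reshape(-1,3))*1000;Z=W.reshape(-1,3)[:,2]*1000
    def ed(m,name):
        q=L[m];print(name,m.sum(),'x',np.round(np.percentile(q[:,0],[.5,1,99,99.5]),1),'y',np.round(np.percentile(q[:,1],[.5,1,99,99.5]),1))
        # sides: slope & position of y-extremes binned along x
        bins=np.arange(np.floor(q[:,0].min()),q[:,0].max(),2);lo=[];hi=[]
        for b in bins:
            s=q[(q[:,0]>=b)&(q[:,0]<b+2)]
            if len(s)>8: lo.append((b+1,s[:,1].min()));hi.append((b+1,s[:,1].max()))
        lo=np.array(lo);hi=np.array(hi)
        for k,e in(('lo',lo),('hi',hi)):
            m_=np.median(e[:,1]);g=e[abs(e[:,1]-m_)<2.5]
            if len(g)>4:c=np.polyfit(g[:,0],g[:,1],1);print('  ',k,'y %.1f ang %.2f n%d'%(g[:,1].mean(),np.degrees(np.arctan(c[0])),len(g)))
    x,y=L[:,0],L[:,1]
    ed((abs(Z-zb)<5)&(abs(y)<40)&(abs(x)<60),'block')
    ed((abs(Z-58)<4)&(abs(y)<60)&(x>0)&(x<80),'low')
    ed((abs(Z-88)<4)&(abs(y)<60)&(x>80)&(x<230),'tall')
E
python3 - <<'E'
from rel import *
o=env.get_obs();print(o['tool_pos'])
rel(np.load('w2.npy'),np.array(o['tool_pos']),o['tool_rot'][2],179)
W=np.load('w2.npy');print(np.nanmedian(W[220:235,250:320,2]),[np.round(W[v,282],3) for v in (195,203,207,215,225)])
E
```

```text
[0.47030989 0.15392825 0.16569388]
block 5537 x [-34.7 -34.3  31.4  31.5] y [-32.2 -30.4  29.6  31.4]
   lo y -25.2 ang 0.46 n23
   hi y 24.6 ang 0.62 n23
low 2251 x [ 5.5  6.2 43.5 43.7] y [-39.8 -39.6  37.4  37.6]
   lo y -39.7 ang -0.20 n20
   hi y 37.5 ang -0.31 n20
tall 4499 x [104.2 104.4 151.8 152.1] y [-40.7 -40.5  36.6  36.8]
   lo y -40.7 ang -0.63 n25
   hi y 36.8 ang -0.47 n25
0.17962909441434702 [array([0.477, 0.155, 0.047]), array([0.5  , 0.163, 0.159]), array([0.5  , 0.163, 0.166]), array([0.5  , 0.163, 0.179]), array([0.495, 0.162, 0.18 ])]
```

```bash

python3 -m creep '{"translation":[[-0.022,-0.017,0],[0,0,0.3],[0,0,0.3],[0,0,0.3],[0,0,0.19]],"turn":[[0,0,-0.0045],[0,0,0],[0,0,0],[0,0,0],[0,0,0]],"grip":[0.3,0.3,0.3,0.3,0.3]}'|egrep 'pos'
python3 -m creep '{"translation":[[0,0,0],[0,0,0]],"turn":[[0,0,0],[0,0,0]],"grip":[0.3,0.3]}'
python3 - <<'E'
from rel import *
f,W=cam('wrist');save('pics/w3.png',f);np.save('w3.npy',W)
o=env.get_obs();print(o['tool_pos'],o['tool_rot'])
rel(W,np.array(o['tool_pos']),o['tool_rot'][2],o['tool_pos'][2]*1000+14)
E
python3 go.py "468.3 155.3 78 18.6"
```

```text
tool_pos: [0.4676, 0.1552, 0.0774]
time_s: 13.3
tool_pos: [0.4688, 0.1561, 0.0793]
tool_rot: [180.0, -0.1, 19.1]
force: [-0.6, -0.2, -1.5]
grip_width: 0.0498
grasp_force: 19.9
[0.46890293 0.15614151 0.07951506] [ 1.79981367e+02 -1.00194217e-01  1.90879087e+01]
block 5553 x [-34.8 -34.5  31.3  31.4] y [-31.4 -29.6  30.7  32.6]
   lo y -24.3 ang 0.49 n23
   hi y 25.5 ang 0.67 n23
low 4174 x [ 2.3  3.1 44.2 44.3] y [-36.9 -36.8  40.5  40.7]
   lo y -37.0 ang 0.18 n22
   hi y 40.7 ang 0.62 n22
tall 7357 x [104.7 104.8 125.9 126.1] y [-36.1 -35.8  41.1  41.3]
   lo y -36.3 ang 1.64 n12
   hi y 41.7 ang -0.16 n12
t 13.35 p [468.9 156.1  79.5] rot [ 1.7998e+02 -1.0000e-01  1.9090e+01] F [-0.3   0.79 -0.  ] w 0.0496
turn [ 0.0001 -0.0006  0.0027] shift [-0.01   0.008  0.019]
```

```bash

python3 -m creep '{"translation":[[-0.014,0.0125,0],[0,0,0.04],[0,0,0.04],[0,0,0],[0,0,0]],"turn":[[0,0,-0.001],[0,0,0],[0,0,0],[0,0,0],[0,0,0]],"grip":[0.3,0.3,0.3,0.3,0.3]}'|egrep 'pos|rot|force'
python3 -m creep '{"translation":[[0,0,0.025],[0,0,0],[0,0,0]],"turn":[[0,0,0],[0,0,0],[0,0,0]],"grip":[0.3,0.3,0.3]}'|egrep 'pos|rot|force'
python3 -m creep '{"translation":[[0,0,0.025],[0,0,0],[0,0,0]],"turn":[[0,0,0],[0,0,0],[0,0,0]],"grip":[0.3,0.3,0.3]}'|egrep 'pos|rot|force'
```

```text
tool_pos: [0.4673, 0.1546, 0.0721]
tool_rot: [-180.0, 0.0, 19.3]
force: [0.7, -0.4, -0.9]
grasp_force: 19.9
tool_pos: [0.4673, 0.1546, 0.0701]
tool_rot: [180.0, 0.0, 19.3]
force: [0.0, -0.1, -0.9]
grasp_force: 19.9
tool_pos: [0.4673, 0.1546, 0.0681]
tool_rot: [180.0, 0.0, 19.3]
force: [0.1, 0.6, -1.3]
grasp_force: 19.9
```

No contact with the block already about 4 mm inside the pocket, so I'll continue down.

```bash

python3 -m creep '{"translation":[[0,0,0.025],[0,0,0.02],[0,0,0],[0,0,0]],"turn":[[0,0,0],[0,0,0],[0,0,0],[0,0,0]],"grip":[0.3,0.3,0.3,0.3]}'|egrep 'pos|rot|force'
python3 -m creep '{"translation":[[0,0,0.0125],[0,0,0],[0,0,0]],"turn":[[0,0,0],[0,0,0],[0,0,0]],"grip":[0.3,0.3,0.3]}'|egrep 'pos|rot|force'
python3 -m creep '{"translation":[[0,0,0.0125],[0,0,0],[0,0,0]],"turn":[[0,0,0],[0,0,0],[0,0,0]],"grip":[0.3,0.3,0.3]}'|egrep 'pos|rot|force'
```

```text
tool_pos: [0.4673, 0.1546, 0.0645]
tool_rot: [180.0, 0.0, 19.3]
force: [0.5, 0.6, -1.1]
grasp_force: 19.9
tool_pos: [0.4673, 0.1546, 0.0635]
tool_rot: [180.0, 0.0, 19.3]
force: [0.1, 0.2, -0.2]
grasp_force: 19.9
tool_pos: [0.4674, 0.1546, 0.0626]
tool_rot: [180.0, -0.0, 19.3]
force: [0.7, -0.8, 0.9]
grasp_force: 19.9
```

```bash

python3 -m creep '{"translation":[[0,0,0.0125],[0,0,0],[0,0,0]],"turn":[[0,0,0],[0,0,0],[0,0,0]],"grip":[0.3,0.3,0.3]}'|egrep 'pos|rot|force'
python3 -m creep '{"translation":[[0,0,0],[0,0,0],[0,0,0],[0,0,0]],"turn":[[0,0,0],[0,0,0],[0,0,0],[0,0,0]],"grip":[0.6,0.7,0.75,0.78]}'
python3 go.py
```

```text
tool_pos: [0.4674, 0.1546, 0.0625]
tool_rot: [180.0, 0.0, 19.3]
force: [-3.9, -1.3, 6.5]
grasp_force: 19.9
time_s: 16.85
tool_pos: [0.4673, 0.1546, 0.0614]
tool_rot: [-180.0, 0.0, 19.3]
force: [-0.1, -0.6, 0.8]
grip_width: 0.0662
grasp_force: 0.0
t 16.85 p [467.3 154.6  61.4] rot [-1.7999e+02  2.0000e-02  1.9260e+01] F [-0.1  -0.6   0.77] w 0.0662
```

Floor contact of 6.5 N, so it is home. I've released it; now I'll rise, check, and head for pad C.

```bash

python3 -m creep '{"translation":[[0,0,-0.2],[0,0,-0.4],[0,0,-0.45],[0,0,-0.3],[0,0,0]],"turn":[[0,0,0],[0,0,0],[0,0,0],[0,0,0],[0,0,0]],"grip":[0.8,0.8,0.8,0.8,0.8]}'|egrep 'pos|rot|force'
python3 - <<'E'
from m import *
f,W=cam('wrist');save('pics/w4.png',f)
S=W.reshape(-1,3);d=np.hypot(S[:,0]-.466,S[:,1]-.156)<.046
P=S[d&(abs(S[:,2]-.076)<.004)];Q=S[d&(S[:,2]>.09)&(S[:,2]<.1)]
print(len(P),rect(P[:,:2]),np.median(P[:,2]),Q.mean(0))
P=S[d&(abs(S[:,2]-.058)<.003)];print('saddle z',np.median(P[:,2]),np.percentile(P,[1,99],axis=0))
E
python3 go.py "531 -287.7 150 13.2" "531 -287.7 14 13.2"
```

```text
tool_pos: [0.469, 0.1553, 0.1725]
tool_rot: [179.9, -0.3, 19.3]
force: [0.7, 0.6, -0.3]
grasp_force: 0.0
2422 (array([465.8, 153.6]), array([66.6, 50.1]), 18.6) 0.07637047122341524 [0.46653905 0.15467803 0.09621366]
saddle z 0.058387189512696995 [[0.42210906 0.11274663 0.05619223]
 [0.51071834 0.19687841 0.06007973]]
t 17.52 p [468.  154.8 170.8] rot [ 1.7995e+02 -1.4000e-01  1.9270e+01] F [-0.11  0.66  0.32] w 0.0696
turn [ 0.0002 -0.0008  0.0337] shift [-0.496  5.565  0.26 ]
turn [0. 0. 0.] shift [-0.  -0.   1.7]
```

Block top is at 76.4 mm and foam at 96.2 mm, so it is fully home. On to C.

```bash

python3 -m creep '{"translation":[[0,0,0],[-0.042,0.464,0.01],[-0.042,0.464,0.02],[-0.042,0.464,0.02],[-0.042,0.464,0.02]],"turn":[[0,0,0.0337],[0,0,0],[0,0,0],[0,0,0],[0,0,0]],"grip":[0.8,0.8,0.8,0.8,0.8]}'|egrep 'pos'
python3 -m creep '{"translation":[[-0.042,0.464,0.02],[-0.042,0.464,0.02],[-0.042,0.464,0.02],[-0.042,0.464,0.02],[-0.042,0.464,0.02]],"turn":[[0,0,0],[0,0,0],[0,0,0],[0,0,0],[0,0,0]],"grip":[0.8,0.8,0.8,0.8,0.8]}'|egrep 'pos'
python3 -m creep '{"translation":[[-0.042,0.464,0.02],[-0.042,0.464,0.02],[-0.042,0.464,0.02],[0,0,0],[0,0,0]],"turn":[[0,0,0],[0,0,0],[0,0,0],[0,0,0],[0,0,0]],"grip":[0.8,0.8,0.8,0.8,0.8]}'|egrep 'pos'
python3 - <<'E'
from m import *
f,W=cam('wrist');save('pics/w5.png',f)
S=W.reshape(-1,3);d=np.hypot(S[:,0]-.5305,S[:,1]+.289)<.047
P=S[d&(S[:,2]>.024)&(S[:,2]<.032)];Q=S[d&(S[:,2]>.044)&(S[:,2]<.052)]
print(len(P),rect(P[:,:2]),Q.mean(0))
E
python3 go.py "531 -288 14 13"
```

```text
tool_pos: [0.4873, 0.0058, 0.1627]
tool_pos: [0.5134, -0.1784, 0.1546]
tool_pos: [0.5294, -0.2871, 0.15]
2069 (array([ 529.8, -290.5]), array([65.8, 50.1]), 13.1) [ 0.52991035 -0.28998377  0.04824921]
t 19.45 p [ 529.7 -286.6  150.3] rot [-1.799e+02  5.000e-02  1.329e+01] F [ 0.42  0.05 -0.42] w 0.0694
turn [-0.0006  0.0003  0.0016] shift [0.012 0.021 1.704]
```

View pics/w5.png

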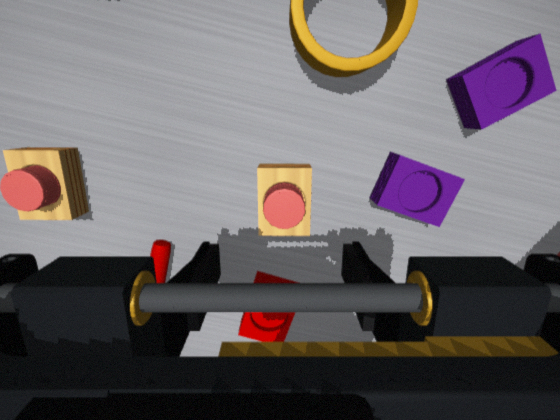

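Pad C is centred at (285,200) between the fingers and the red decoy is well clear. I'll descend and grip.

```bash

python3 -m creep '{"translation":[[0.012,0.021,0.4],[0,0,0.4],[0,0,0.4],[0,0,0.3],[0,0,0.2]],"turn":[[0,0,0],[0,0,0],[0,0,0],[0,0,0],[0,0,0]],"grip":[0.8,0.8,0.8,0.8,0.8]}' 15|egrep 'pos|force'
python3 -m creep '{"translation":[[0,0,0],[0,0,0],[0,0,0],[0,0,0],[0,0,0]],"turn":[[0,0,0],[0,0,0],[0,0,0],[0,0,0],[0,0,0]],"grip":[0.8,0.7,0.62,0.56,0.5]}' 15|egrep 'pos|force'
python3 -m creep '{"translation":[[0,0,0],[0,0,0],[0,0,0]],"turn":[[0,0,0],[0,0,0],[0,0,0]],"grip":[0.4,0.3,0.3]}' 20
python3 -m creep '{"translation":[[0,0,-0.2],[0,0,-0.4],[0,0,-0.45],[0,0,-0.45],[0,0,-0.5]],"turn":[[0,0,0],[0,0,0],[0,0,0],[0,0,0],[0,0,-0.031]],"grip":[0.3,0.3,0.3,0.3,0.3]}'|egrep 'pos|rot|force|wid'
python3 go.py "613.8 204.6 175 18.6"
```

```text
tool_pos: [0.5309, -0.2879, 0.014]
force: [-0.1, -0.1, -0.6]
grasp_force: 0.0
tool_pos: [0.5315, -0.2899, 0.0158]
force: [0.3, 0.7, 2.4]
grasp_force: 15.0
time_s: 21.08
tool_pos: [0.5315, -0.2899, 0.0158]
tool_rot: [180.0, -0.0, 13.2]
force: [-0.4, 0.2, 5.6]
grip_width: 0.0495
grasp_force: 20.0
tool_pos: [0.5306, -0.2895, 0.1764]
tool_rot: [-180.0, 0.0, 18.9]
force: [0.9, -0.4, -1.2]
grip_width: 0.0499
grasp_force: 20.0
t 21.7 p [ 530.6 -289.5  176.4] rot [-1.7998e+02  3.0000e-02  1.8930e+01] F [ 0.85 -0.37 -1.18] w 0.0499
turn [-0.0001  0.0002  0.0018] shift [ 2.955 -5.522  0.018]
```

```bash

python3 -m creep '{"translation":[[0.227,-0.425,0],[0.227,-0.425,0],[0.227,-0.425,0],[0.227,-0.425,0],[0.227,-0.425,0]],"turn":[[0,0,0.001],[0,0,0],[0,0,0],[0,0,0],[0,0,0]],"grip":[0.3,0.3,0.3,0.3,0.3]}'|egrep 'pos'
python3 -m creep '{"translation":[[0.227,-0.425,0],[0.227,-0.425,0],[0.227,-0.425,0],[0.227,-0.425,0],[0.227,-0.425,0]],"turn":[[0,0,0],[0,0,0],[0,0,0],[0,0,0],[0,0,0]],"grip":[0.3,0.3,0.3,0.3,0.3]}'|egrep 'pos'
python3 -m creep '{"translation":[[0.227,-0.425,0],[0.227,-0.425,0],[0.227,-0.425,0],[0,0,0],[0,0,0]],"turn":[[0,0,0],[0,0,0],[0,0,0],[0,0,0],[0,0,0]],"grip":[0.3,0.3,0.3,0.3,0.3]}'
python3 go.py "614 204.3 112 18.6"
```

```text
tool_pos: [0.5628, -0.0984, 0.1756]
tool_pos: [0.5946, 0.0915, 0.1755]
time_s: 23.58
tool_pos: [0.6137, 0.2036, 0.1751]
tool_rot: [179.9, 0.0, 18.6]
force: [0.8, -0.0, -0.9]
grip_width: 0.0497
grasp_force: 20.0
t 23.57 p [613.7 203.6 175.1] rot [1.7993e+02 4.0000e-02 1.8590e+01] F [ 0.8  -0.04 -0.87] w 0.0497
turn [ 0.0004  0.0002 -0.0001] shift [ 0.006 -0.007  0.789]
```

```bash

python3 -m creep '{"translation":[[0.006,-0.007,0.2],[0,0,0.25],[0,0,0.2],[0,0,0.13],[0,0,0]],"turn":[[0,0,0],[0,0,0],[0,0,0],[0,0,0],[0,0,0]],"grip":[0.3,0.3,0.3,0.3,0.3]}'|egrep 'pos'
python3 -m creep '{"translation":[[0,0,0],[0,0,0]],"turn":[[0,0,0],[0,0,0]],"grip":[0.3,0.3]}'|egrep 'pos|rot'
sed -i 's/abs(Z-58)<4/abs(Z-88)<4/' rel.py
python3 - <<'E'
from rel import *
f,W=cam('wrist');save('pics/w6.png',f)
o=env.get_obs();print(o['tool_pos'],o['tool_rot'])
try: rel(W,np.array(o['tool_pos']),o['tool_rot'][2],o['tool_pos'][2]*1000+12.5)
except Exception as e: print(e)
E
python3 go.py "614 204.3 112 18.6"
```

```text
tool_pos: [0.6134, 0.2049, 0.1114]
tool_pos: [0.6146, 0.2056, 0.1136]
tool_rot: [180.0, -0.1, 18.6]
[0.61449073 0.20546614 0.11347161] [ 1.79991484e+02 -7.28675025e-02  1.86057962e+01]
block 5429 x [-34.9 -34.6  31.1  31.2] y [-31.3 -29.6  30.7  32.6]
   lo y -24.4 ang 0.16 n24
   hi y 25.3 ang 0.06 n25
low 4184 x [ 1.   1.8 45.4 45.5] y [-37.  -36.8  40.4  40.6]
   lo y -37.0 ang -0.15 n23
   hi y 40.7 ang -0.29 n23
index -1 is out of bounds for axis 0 with size 0
t 24.5 p [614.5 205.5 113.5] rot [ 1.7999e+02 -7.0000e-02  1.8610e+01] F [-0.49 -0.01 -0.51] w 0.0499
turn [ 0.     -0.0004  0.    ] shift [-0.01   0.012  0.018]
```

View pics/w6.png

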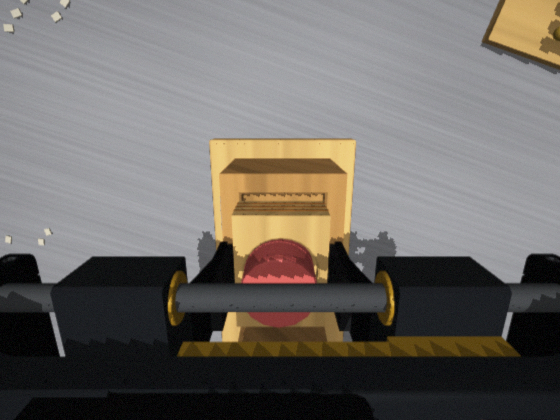

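The block at (282,265) sits squarely over the tall saddle, whose pocket rim shows at (283,197). It needs only about 1.1 mm in y and a third of a degree.

```bash

python3 -m creep '{"translation":[[0.001,0.0135,0],[0,0,0.05],[0,0,0.05],[0,0,0],[0,0,0]],"turn":[[0,0,-0.0018],[0,0,0],[0,0,0],[0,0,0],[0,0,0]],"grip":[0.3,0.3,0.3,0.3,0.3]}'|egrep 'pos|rot|force'
python3 -m creep '{"translation":[[0,0,0.025],[0,0,0],[0,0,0]],"turn":[[0,0,0],[0,0,0],[0,0,0]],"grip":[0.3,0.3,0.3]}'|egrep 'pos|rot|force'
python3 -m creep '{"translation":[[0,0,0.025],[0,0,0],[0,0,0]],"turn":[[0,0,0],[0,0,0],[0,0,0]],"grip":[0.3,0.3,0.3]}'|egrep 'pos|rot|force'
python3 -m creep '{"translation":[[0,0,0.025],[0,0,0],[0,0,0]],"turn":[[0,0,0],[0,0,0],[0,0,0]],"grip":[0.3,0.3,0.3]}'|egrep 'pos|rot|force'
```

```text
tool_pos: [0.6144, 0.2043, 0.1046]
tool_rot: [180.0, 0.0, 18.9]
force: [0.0, -0.2, -0.5]
grasp_force: 20.0
tool_pos: [0.6145, 0.2042, 0.1027]
tool_rot: [180.0, -0.0, 18.9]
force: [0.2, 1.0, -0.5]
grasp_force: 20.0
tool_pos: [0.6145, 0.2042, 0.1007]
tool_rot: [180.0, 0.0, 18.9]
force: [1.0, 0.3, -1.0]
grasp_force: 20.0
tool_pos: [0.6145, 0.2042, 0.0986]
tool_rot: [180.0, 0.0, 18.9]
force: [0.3, 0.4, -0.5]
grasp_force: 20.0
```

Already about 5 mm in without contact. Floor contact is expected at a TCP height of about 93.8 mm.

```bash

python3 -m creep '{"translation":[[0,0,0.025],[0,0,0.02],[0,0,0],[0,0,0]],"turn":[[0,0,0],[0,0,0],[0,0,0],[0,0,0]],"grip":[0.3,0.3,0.3,0.3]}'|egrep 'pos|force'
python3 -m creep '{"translation":[[0,0,0.0125],[0,0,0],[0,0,0]],"turn":[[0,0,0],[0,0,0],[0,0,0]],"grip":[0.3,0.3,0.3]}'|egrep 'pos|force'
python3 -m creep '{"translation":[[0,0,0.01],[0,0,0],[0,0,0]],"turn":[[0,0,0],[0,0,0],[0,0,0]],"grip":[0.3,0.3,0.3]}'|egrep 'pos|force'
```

```text
tool_pos: [0.6145, 0.2042, 0.095]
force: [0.4, -0.3, -1.1]
grasp_force: 20.0
tool_pos: [0.6145, 0.2042, 0.0941]
force: [1.1, 0.5, -0.2]
grasp_force: 20.0
tool_pos: [0.6145, 0.2042, 0.0938]
force: [-2.7, -0.9, 4.6]
grasp_force: 20.0
```

Floor reached. I'll release, rise and check everything.

```bash

python3 -m creep '{"translation":[[0,0,0],[0,0,0],[0,0,0],[0,0,0]],"turn":[[0,0,0],[0,0,0],[0,0,0],[0,0,0]],"grip":[0.6,0.7,0.75,0.78]}'|egrep 'pos|wid|force'
python3 -m creep '{"translation":[[0,0,-0.2],[0,0,-0.4],[0,0,-0.45],[0,0,-0.3],[0,0,-0.2]],"turn":[[0,0,0],[0,0,0],[0,0,0],[0,0,0],[0,0,0]],"grip":[0.8,0.8,0.8,0.8,0.8]}'|egrep 'pos|force'
python3 -m creep '{"translation":[[0.3,0.4,-0.2],[0.3,0.4,-0.2],[0.3,0.4,0],[0.3,0.4,0],[0,0,0]],"turn":[[0,0,0],[0,0,0],[0,0,0],[0,0,0],[0,0,0]],"grip":[0.8,0.8,0.8,0.8,0.8]}'|egrep 'pos|force'
python3 - <<'E'
from m import *
for c in('top','scene'):
  f,W=cam(c);save(f'pics/end_{c}.png',f);S=W.reshape(-1,3)
  for n,x,y,z in(('low',.466,.1555,.048),('tall',.613,.205,.078),('A',.493,-.0607,0)):
    d=np.hypot(S[:,0]-x,S[:,1]-y)<.046
    P=S[d&(abs(S[:,2]-z-.028)<.004)];Q=S[d&(abs(S[:,2]-z-.048)<.003)]
    if len(P)>10 and len(Q): print(c,n,len(P),rect(P[:,:2]),np.median(P[:,2]),Q.mean(0))
E
python3 go.py
```

```text
tool_pos: [0.6144, 0.2042, 0.0931]
force: [0.4, -0.5, -0.1]
grip_width: 0.066
grasp_force: 0.0
tool_pos: [0.615, 0.2047, 0.22]
force: [0.1, 0.3, -0.6]
grasp_force: 0.0
tool_pos: [0.7486, 0.11, 0.2475]
force: [0.8, -0.5, -0.7]
grasp_force: 0.0
top A 394 (array([493. , -60.6]), array([66.3, 49.9]), 12.9) 0.027734064810579672 [ 0.4928596  -0.06109584  0.04797445]
scene low 163 (array([468.4, 151.7]), array([66.4, 54.3]), 20.6) 0.07456010377927634 [0.46779216 0.15181241 0.09464581]
scene tall 181 (array([613.8, 202.4]), array([66.3, 53.5]), 20.1) 0.10471494719681611 [0.61425537 0.20200473 0.12464823]
scene A 214 (array([494.6, -65.3]), array([66.4, 52.9]), 13.1) 0.026569523982035916 [ 0.49562032 -0.06613977  0.04675487]
t 29.35 p [746.4 114.5 248.7] rot [-1.7993e+02  8.0000e-02  1.8910e+01] F [-0.15  0.69  0.21] w 0.0696
```

View pics/end_scene.png

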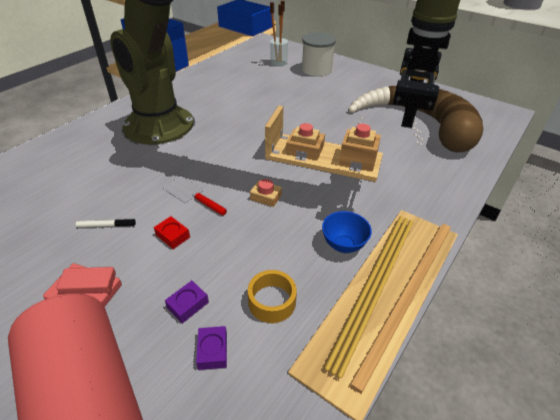

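The scene shows both pads seated at (306,135) and (361,135), and the third pad still at (265,190). Block heights of 74.6 and 104.7 mm carry the same -1.4 mm bias as the untouched pad, so both are home. Handing in.

```bash
python3 -c "
from cell import env
print(env.sign_off())"
```

```text
the job is handed in; nothing more can be done
None
```

Job handed in at about 29 s: firmest pad (about 2 N/mm) home in the low saddle, softest (about 0.65 N/mm) home in the tall saddle, third pad identified by elimination and left where it lay; the hand-in call gave no verdict.

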